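Put the rinsed tumbler on the drying peg

ROBOT

A 7-joint arm with a two-finger parallel gripper is mounted at the origin on a cart in front of the work surface, level with it; the furniture and walls round the work are solid. World frame = base frame: x ahead of the robot, y to its left, z up, the work surface at z = 0. Lengths are in m, angles in rad, forces in N, time in s.
With the tool pointing down it reaches from about 0.425 to 0.95 m from the base axis. Payload 4.7 kg.
Tool frame: the origin (TCP) lies between the finger pads; the fingertips stand 19 mm ahead of it and the grasp point (between the pads) is the TCP; z points along the fingers, x is the direction in which the jaws open and shut, and the axes are right-handed (so a half turn about z gives the same grasp; the last joint's range is limited). The gripper opens to 85 mm and grips with 20 to 120 N. Pads are 22 mm wide; open, the fingers measure 114 mm over their backs; the gripper's body (76 mm by 85 mm) begins 54 mm behind the grasp point. The pads swing forward as they close: fully open they stand 13 mm farther back than shut.
Start: joints at [1.242, 0.469, -0.049, 1.532, 0.024, 1.141, -0.082], TCP at [0.199, -0.645, 0.25] pointing down, gripper open.
Joint ranges: [-2.59, 2.59], [-0.33, 1.99], [-1.39, 1.29], [0.1, 2.45], [-1.04, 4.18], [0.21, 1.99], [-2.66, 2.66]. Speed limits (rad/s): [2.57, 2.57, 3.14, 3.14, 3.14, 3.14, 3.14].

INTERFACE

Orientations are given as a rotation vector (axis times angle).
In Python, from bench import robot, vision gives the robot as it stands.
- The arm moves only by the tool servo_tool, never from a script. Its argument "moves" is a list of rows, each an object of numbers: "dx", "dy", "dz": the shift along the tool's x, y, z in m; "wx", "wy", "wz": the turn, a rotation vector about the tool's x, y, z in degrees; "claw": the opening in per cent of the stroke, from 0 (shut) to 100 (fully open). In form: [{"dx": .., "dy": .., "dz": .., "wx": .., "wy": .., "wz": .., "claw": ..}, ...]. A call has 1 to 20 rows; each row is the pose to reach, as a shift and turn from the pose measured when the call began, along the tool's axes at that moment; what a row does not reach only later rows make up. A row lasts 1/8 s, in which the tool goes at most 62.5 mm and 10.7 degrees, less where a joint would pass 70% of its speed; a pose out of reach is approached as far as the arm can. A call with a gripper value outside its range is refused whole. The fingers move at their own pace and stop on an object; "newtons" is the grip in N (left out, the last holds). Time passes only in rows, so rows that repeat a pose let the fingers close. It gives the time, the measured TCP pose, the force and the opening at its end, in the units of the state.
- robot.sense(): the state, without advancing time (a new reading comes with each control period).
- vision.grab_frame(name): name is "scene" or "top"; returns the picture (384x512x3 uint8, red, green, blue); there is no depth.
- vision.calibration(name): a dict with "fov_y" (degrees; the focal length in pixels is half the picture's height over the tangent of half this angle, whatever the lens; pixels are square), "cx", "cy" (the principal point, pixels), "R" (3x3) and "t" (3): a world point X has camera coordinates R X + t. Camera axes: x right, y down, z forward; pixel columns grow to the right and rows downward; lengths in m; the calibration is good to about 2 mm. A picture is of the moment at which its call begins. calibration takes no time and is no camera call.
- robot.sign_off(): hands the job in, once; it reports no verdict.
Trained networks look in the newest picture that a camera, given by its name, has taken for a name from the list of things; names that differ only in an ending like _2 or _b are one class to them, and where a whole thing is asked for, a point or a joint stands for the part that bears it (a point fixed in the world has none). Each returns a list of dicts, best first, with "conf" (0 to 1); they miss things now and then, are a little off and sometimes report something else, mostly with a low value. They report only what shows in the picture. A call takes as long as a camera call. They do not tell look-alikes from the thing itself.
- vision.find_in(label, camera): "point" ([column, row] in pixels, amid what is visible of it).
- vision.regions_of(label, camera): "mask" (384x512 bool, what is visible of it) and "point" ([column, row] in pixels, amid what is visible of it).
The state is a dict: "t": time; "joint_pos": joint angles; "joint_vel": joint speeds; "tau": joint torques, N m; "eef_pos": TCP position; "tcp_rot": TCP orientation; "wrist_force": force on the tool from outside, world axes, zero at the start; "moment": the same for the moment, N m; "finger_gap": finger opening in m.
Only numpy, scipy, OpenCV 4.12 (cv2) and the standard library are available. Lean on these libraries where they do the work, as an engineer would, in place of code of your own. Each camera call takes 0.05 s, during which the arm holds its last target. There are 200 camera calls.

TASK

The rinsed brush tumbler is lying on its side in the sloping draining cradle. Take it out, turn it fully mouth-down and lower it gently over the bare drying peg until its rim stands on the peg's base, then let go; do not drop it. Leave the tumbler that is already drying on the other peg where it is.

Things in the scene. Friction and masses are not known exactly. Their poses are not given: they have to be found in the camera images.
- tumbler_center (a point): The tumbler to move: straight white round cup 54 mm diameter, 95 mm long, wall 3 mm, bottom 4 mm, about 0.1 kg. Point: on its axis, half-way along. z axis: from closed bottom to open mouth (47.5 mm each way). It starts lying in the cradle, mouth roughly towards the robot and 30 degrees below level, closed end higher and farther; its sides are free for fingers in the upper half.
- tumbler_mouth (a point): Centre of the open mouth of the same tumbler, in the plane of its rim; z axis points out of the mouth. Turning it mouth-down takes a 60 degree turn about the level line across the tumbler: fingers pinching its two sides can lean one way at the pick and the other way over the peg (all being round, to any side there).
- cradle: Fixed draining cradle: two 8 mm steel rods 32 mm apart rising at 30 degrees from a wooden board 130 x 80 x 12 mm; low ends turned up to stop the rim, high ends about 66 mm above the table. Origin: centre of the board's underside; x axis level, from low end to high end; z up. The rods lie under the tumbler, within its width.
- bare_stand_tip (a point): Top of the bare drying peg, on its axis, 85 mm above the table; z up. Upright wooden peg, 18 mm diameter, blunt tip, on a round wooden base 96 mm across, all fixed. The base has a cross of raised ribs, tops 18 mm above the table, on which the tumbler's rim comes to stand, with the peg reaching 67 mm into it.
- other_center (a point): Centre of a second, identical tumbler, already mouth-down on the other, identical peg stand (this point about 66 mm above the table, its bottom on top at 113 mm). It is loose; leave it there.
There are look-alikes about, which are no part of the job. What is shaped like the part that bears tumbler_center but pink or turquoise is not meant.

How it is judged:
At the end, for the whole second after the job is handed in: The tumbler stands mouth-down over the bare peg, its rim on the base (mouth centre 8 to 25 mm above the table), its centre within 20 mm of the peg's axis, within 10 degrees of upright, released and at rest; the other tumbler is still on its own peg, within 25 mm of where it was (horizontal distance between tumbler_center and bare_stand_tip below 0.02 m and height (world z) of tumbler_mouth between 0.008 and 0.025 m and angle between tumbler_center's own z axis and vertical above 2.967 rad and linear speed of tumbler below 0.02 m/s and distance of other_center from where it was at the start of the episode below 0.025 m); the robot touches nothing.
It fails at once if the tumbler that was already drying is moved by more than 25 mm (distance of other_center from where it was at the start of the episode above 0.025 m).
It fails at once if the tumbler is dropped: it moves faster than 0.75 m/s (a fall of about 3 cm) with no finger on it (linear speed of tumbler above 0.75 m/s and contact force between the fingers and tumbler below 0.05 N).
It also fails if it takes over 42 s, if anything falls off the work surface, if the arm or the gripper's body presses on something with over 40 N, if the wrist force passes 120 N, or if a joint passes its speed limit or range.

## Working session

There is one attempt and no reset: what is moved stays moved. The work goes in short steps, Python scripts to look and compute and a tool call to move; the robot and the scene stay as the last step left them, time stands still between calls to the robot, and variables do not carry over. Pictures are saved under pics/ and viewed, about 8 in all and at most 12, crops included, and the job is handed in when it is done.

Besides the shell and the picture viewer there is one more tool, called after "Request:" as name([rows], argument=value, ...), one row to a line, values as JSON. servo_tool: Moves the arm, as the interface text tells. Its arguments: {"type":"object","properties":{"moves":{"type":"array"},"newtons":{"type":"number"}},"required":["moves"]}

```bash
mkdir -p pics; ls
cat > h.py <<'E'
import numpy as np, cv2
from bench import robot, vision
def cal(n):
    c=vision.calibration(n); f=192/np.tan(np.radians(c["fov_y"])/2)
    return f,c["cx"],c["cy"],np.array(c["R"]),np.array(c["t"])
def proj(n,X):
    f,cx,cy,R,t=cal(n); p=np.atleast_2d(X)@R.T+t
    return np.c_[f*p[:,0]/p[:,2]+cx,f*p[:,1]/p[:,2]+cy]
def ray(n,uv):
    f,cx,cy,R,t=cal(n); d=R.T@np.array([(uv[0]-cx)/f,(uv[1]-cy)/f,1]); return -R.T@t,d/np.linalg.norm(d)
def atz(n,uv,z):
    o,d=ray(n,uv); return o+d*(z-o[2])/d[2]
def tri(uv1,uv2):
    A=np.zeros((3,3));b=np.zeros(3);rs=[ray("scene",uv1),ray("top",uv2)]
    for o,d in rs:
        P=np.eye(3)-np.outer(d,d);A+=P;b+=P@o
    X=np.linalg.solve(A,b); return X,[np.linalg.norm((np.eye(3)-np.outer(d,d))@(X-o)) for o,d in rs]
E
python3 - <<'E'
from h import *
for n in("scene","top"):
    im=vision.grab_frame(n); cv2.imwrite(f"pics/{n}0.png",cv2.resize(im[:,:,::-1],None,fx=1.5,fy=1.5))
    c=vision.calibration(n); print(n,c,ray(n,(c["cx"],c["cy"])))
    for l in("tumbler_center","cradle","bare_stand_tip","other_center","tumbler_mouth"):
        print(l,[(np.round(d["point"]),round(d["conf"],2)) for d in vision.find_in(l,n)])
print(robot.sense())
E
```

```text
pics
scene {'fov_y': 46.32312686389849, 'cx': 258.154168835059, 'cy': 202.26539400804572, 'R': array([[ 0.656478  , -0.75399694,  0.0229183 ],
       [-0.29919672, -0.28814911, -0.90964357],
       [ 0.69247236,  0.59030391, -0.41475696]]), 't': array([-0.31058565,  0.20591228,  1.01836781])} (array([-0.43969063, -0.77599369,  0.61680001]), array([ 0.69247236,  0.59030391, -0.41475696]))
tumbler_center [(array([224., 180.]), 0.82), (array([170., 218.]), 0.77), (array([210., 174.]), 0.51)]
cradle [(array([230., 199.]), 0.62)]
bare_stand_tip [(array([336., 249.]), 0.62)]
other_center [(array([290., 202.]), 0.61)]
tumbler_mouth [(array([171., 216.]), 0.94), (array([222., 184.]), 0.74), (array([207., 171.]), 0.61)]
top {'fov_y': 49.45136974503832, 'cx': 249.05382897618915, 'cy': 197.34121747619525, 'R': array([[-0.02980363, -0.99933705, -0.02090937],
       [-0.99366666,  0.03188896, -0.10774817],
       [ 0.10834352,  0.01756566, -0.99395831]]), 't': array([0.02708359, 0.49409797, 1.0717024 ])} (array([ 0.37566386, -0.00751579,  1.11903197]), array([ 0.10834352,  0.01756566, -0.99395831
[... 278 characters left out ...]
ay([127., 162.]), 0.67)]
{'t': 0.6, 'joint_pos': array([ 1.24208635,  0.46858292, -0.04856124,  1.5324844 ,  0.02412284,
        1.14098795, -0.08231071]), 'joint_vel': array([-0.00238179, -0.00057164,  0.0007603 ,  0.00082339, -0.00142878,
       -0.00118537,  0.00121198]), 'tau': array([ 7.36425773e-05, -5.09873593e+01, -4.63156449e-02, -2.37900031e+01,
        1.09677299e-02,  1.07022388e-03,  8.70363237e-06]), 'eef_pos': array([ 0.19937787, -0.64491184,  0.25035288]), 'tcp_rot': array([ 2.52820819e+00, -1.86476145e+00,  1.59706450e-04]), 'wrist_force': array([ 0.24313954, -0.39999242, -0.14826699]), 'moment': array([0.04344474, 0.00235071, 0.00988864]), 'finger_gap': 0.08537597202610751}
```

View pics/scene0.png

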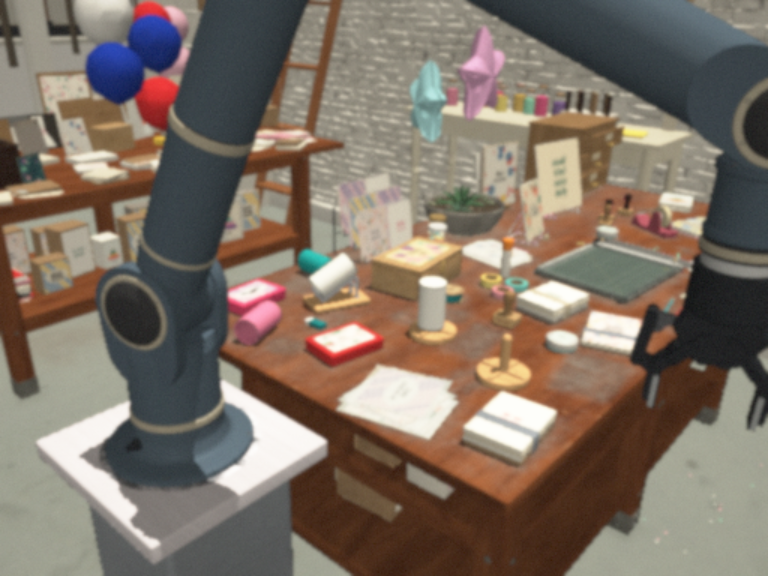

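View pics/top0.png

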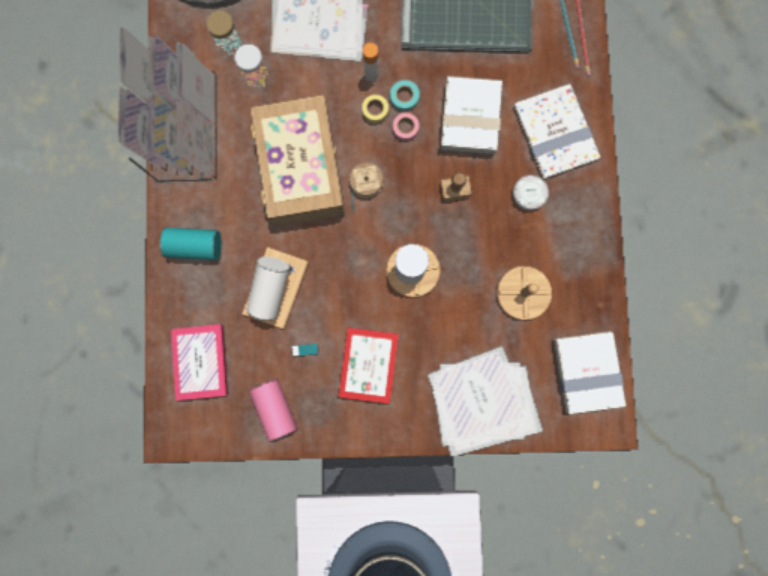

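The scene view shows the white tumbler in its cradle at about (222,185) unscaled px. The other tumbler is at (288,202) and the bare peg at (336,240). In the top view they are at (180,191), (274,176) and (350,194). Next I fit the poses from the silhouettes.

```bash
cat > fit.py <<'E'
from h import *
from scipy.optimize import minimize
def axis(yaw,p): return np.array([np.cos(yaw)*np.cos(p),np.sin(yaw)*np.cos(p),-np.sin(p)]) # bottom->mouth
def hull(n,c,a,L=.095,r=.027):
    u=np.cross(a,[0.3,0.5,1]);u/=np.linalg.norm(u);v=np.cross(a,u);th=np.linspace(0,2*np.pi,48)
    ring=r*(np.cos(th)[:,None]*u+np.sin(th)[:,None]*v)
    return cv2.convexHull(proj(n,np.r_[c+a*L/2+ring,c-a*L/2+ring]).astype(np.float32))
def render(h,S=4):
    m=np.zeros((384*S,512*S),np.uint8);cv2.fillPoly(m,[np.round((h+.5)*S*16).astype(np.int32)],1,shift=4)
    return cv2.resize(m.astype(np.float32),(512,384),interpolation=cv2.INTER_AREA)
def iou(h,m): r=render(h); return np.minimum(r,m).sum()/np.maximum(r,m).sum()
def fit(masks,x0,f,steps):
    x0=np.array(x0)
    cost=lambda x:-sum(iou(f(n,x),m) for n,m in masks.items())
    s=np.vstack([x0]+[x0+np.eye(len(x0))[i]*steps[i] for i in range(len(x0))])
    r=minimize(cost,x0,method="Nelder-Mead",options=dict(initial_simplex=s,maxiter=250,xatol=1e-4,fatol=1e-4)); return r.x,-r.fun
def pick(l,n,near):
    vision.grab_frame(n); R=vision.regions_of(l,n)
    return min(R,key=lambda d:np.hypot(*(np.array(d["point"])-near)))["mask"].astype(np.float32)
E
python3 - <<'E'
from fit import *
T={"scene":pick("tumbler_center","scene",(222,185)),"top":pick("tumbler_center","top",(180,191))}
O={"scene":pick("other_center","scene",(288,202)),"top":pick("other_center","top",(274,176))}
print([m.sum() for m in list(T.values())+list(O.values())])
X0,_=tri((222,185),(180,191));print("tri",X0)
for k in(0,1):
    f=(lambda n,x:hull(n,x[:3],axis(x[3],np.radians(30)))) if k==0 else (lambda n,x:hull(n,x[:3],axis(x[3],x[4])))
    x0=list(X0)+[np.pi+.2]+([] if k==0 else [np.radians(30)])
    x,s=fit(T,x0,f,[.01,.01,.01,.2,.1]);print("tumbler",x.round(4),np.degrees(x[3:]),s)
t=x
Xo=atz("top",(274,176),.113);xo,s=fit(O,[Xo[0],Xo[1],.066],lambda n,x:hull(n,x,np.array([0,0,-1.])),[.01,.01,.01]);print("other",xo,s)
for n in("scene","top"):
    vision.grab_frame(n)
    print([(d["point"],d["conf"]) for d in vision.find_in("bare_stand_tip",n)])
ps=vision.find_in("bare_stand_tip","scene")[0]["point"];pt=vision.find_in("bare_stand_tip","top")[0]["point"]
print("tip",tri(ps,pt),"top@.085",atz("top",pt,.085),"scene",atz("scene",ps,.085))
# crops with overlays
out=[]
for n,(u,v,w,h) in {"scene":(180,150,200,120),"top":(150,140,230,120)}.items():
    im=vision.grab_frame(n)[:,:,::-1].copy(); S=4 if n=="scene" else 3.4
    c=cv2.resize(im[v:v+h,u:u+w],(780,int(780*h/w)),interpolation=cv2.INTER_CUBIC);k=780/w
    D=lambda hh,col:cv2.polylines(c,[((hh.reshape(-1,2)+.5-[u,v])*k).astype(np.int32)],True,col,1)
    D(hull(n,t[:3],axis(t[3],t[4])),(0,0,255));D(hull(n,xo,np.array([0,0,-1.])),(0,0,255))
    for p in vision.find_in("bare_stand_tip",n)[:1]: cv2.circle(c,tuple(((np.array(p["point"])+.5-[u,v])*k).astype(int)),4,(255,0,0),1)
    cv2.imwrite(f"pics/{n}1.png",c)
E
```

```text
[np.float32(464.0), np.float32(892.0), np.float32(603.0), np.float32(485.0)]
tri [0.51200322 0.18934619 0.05965505]
tumbler [0.5118 0.191  0.0662 2.7781] [159.17605955] 1.8326430320739746
tumbler [0.512  0.1907 0.0668 2.7367 0.6285] [156.79941762  36.0102673 ] 1.838454008102417
other [ 0.54272095 -0.05370294  0.06409167] 1.8825987577438354
[([334.8, 249.0], 0.95)]
[([350.9, 192.2], 0.74)]
tip (array([ 0.49933041, -0.25700717,  0.00580635]), [np.float64(0.0044887430207659566), np.float64(0.004488743020765874)]) top@.085 [ 0.49310201 -0.24270392  0.085     ] scene [ 0.37387176 -0.32207016  0.085     ]
```

View pics/scene1.png

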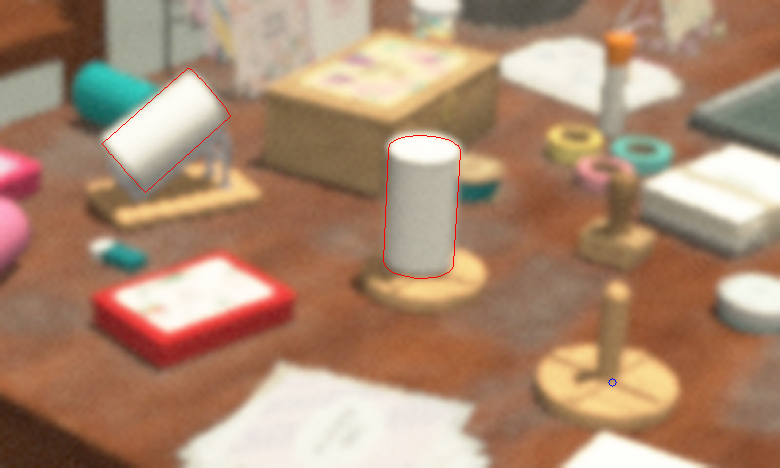

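View pics/top1.png

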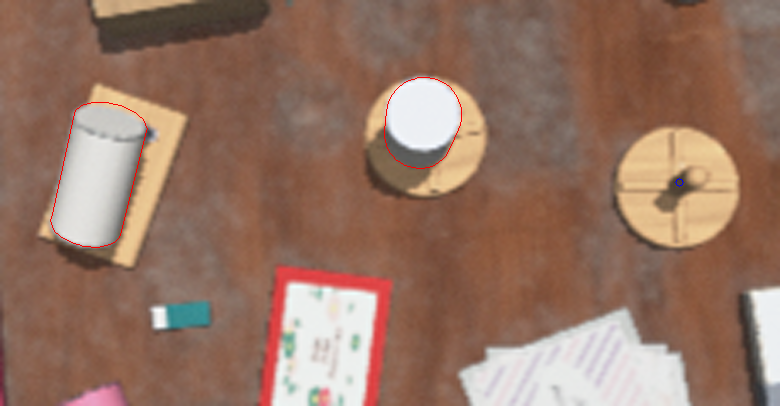

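```bash
cat > kin.py <<'E'
import numpy as np
from scipy.spatial.transform import Rotation as Ro
from scipy.optimize import least_squares
DH=[(0,0,.267),(-90,0,0),(90,0,.293),(90,.0525,0),(90,.0775,.3425),(90,0,0),(-90,.076,.097)]
LO=np.array([-2.59,-.33,-1.39,.1,-1.04,.21,-2.66]);HI=np.array([2.59,1.99,1.29,2.45,4.18,1.99,2.66])
def fk(q,yaw=0,tool=.172):
    T=np.eye(4);T[:3,:3]=Ro.from_euler("z",yaw).as_matrix()
    for (al,a,d),th in zip(DH,q):
        A=np.eye(4);A[:3,:3]=Ro.from_euler("x",al,degrees=True).as_matrix();A[0,3]=a
        B=np.eye(4);B[:3,:3]=Ro.from_euler("z",th).as_matrix();B[2,3]=d
        T=T@A@B
    T=T.copy();T[:3,3]+=T[:3,2]*tool;return T
def ik(p,R,q0,yaw,tool):
    f=lambda q:np.r_[(lambda T:np.r_[(T[:3,3]-p)*10,Ro.from_matrix(R.T@T[:3,:3]).as_rotvec()*2])(fk(q,yaw,tool)),(q-q0)*.002]
    r=least_squares(f,np.clip(q0,LO+.02,HI-.02),bounds=(LO,HI));return r.x,np.abs(r.fun[:6]).max()
E
python3 - <<'E'
from h import *; from kin import *
print("tip",tri((338.2,224.6),(355.5,192.2)),"base@.012",atz("top",(349.6,195.2),.012))
print("rim/base chk other: base",atz("top",((427/3.391)+150,(137/3.391)+140),.012))
s=robot.sense();T=fk(s["joint_pos"]);print(T.round(4),np.hypot(*T[:2,3]))
print(Ro.from_rotvec(s["tcp_rot"]).as_matrix().round(4),s["eef_pos"],np.hypot(*s["eef_pos"][:2]))
E
```

```text
tip (array([ 0.49392185, -0.25608686,  0.08049253]), [np.float64(0.001120584426922021), np.float64(0.0011205844269221526)]) base@.012 [ 0.4934793  -0.25541942  0.012     ]
rim/base chk other: base [ 0.53965822 -0.06128131  0.012     ]
[[ 0.2959  0.9548 -0.0278  0.2057]
 [ 0.9522 -0.2972 -0.0712  0.5331]
 [-0.0762 -0.0054 -0.9971  0.1324]
 [ 0.      0.      0.      1.    ]] 0.5713814276751171
[[ 2.954e-01 -9.554e-01  1.000e-04]
 [-9.554e-01 -2.954e-01 -1.000e-04]
 [ 1.000e-04 -1.000e-04 -1.000e+00]] [ 0.19943324 -0.64489242  0.25034907] 0.6750258174800915
```

```bash
cat > d.py <<'E'
from h import *; from scipy.spatial.transform import Rotation as Ro
def tool(xaz,lean): # x at azimuth xaz (deg); tool z leans 'lean' deg from down toward e (= x turned -90)
    a=np.radians(xaz);x=np.array([np.cos(a),np.sin(a),0]);e=np.array([np.sin(a),-np.cos(a),0]);l=np.radians(lean)
    z=np.array([0,0,-np.cos(l)])+e*np.sin(l);return np.c_[x,np.cross(z,x),z]
def delta(p,R,s=None):
    s=s or robot.sense();R0=Ro.from_rotvec(s["tcp_rot"]).as_matrix()
    print("d mm",(1000*R0.T@(np.array(p)-s["eef_pos"])).round(1),"w deg",np.degrees(Ro.from_matrix(R0.T@R).as_rotvec()).round(1))
E
python3 - <<'E'
from d import *
delta([.5,-.25,.3],tool(0,0))
E
```

```text
d mm [-288.5 -403.8  -49.7] w deg [  0.   -0.  -72.8]
```

Request:
servo_tool([
  {"dx": -0.14, "dy": -0.2, "dz": -0.05, "wx": 0, "wy": 0, "wz": -36, "claw": 100},
  {"dx": -0.14, "dy": -0.2, "dz": -0.05, "wx": 0, "wy": 0, "wz": -36, "claw": 100},
  {"dx": -0.14, "dy": -0.2, "dz": -0.05, "wx": 0, "wy": 0, "wz": -36, "claw": 100},
  {"dx": -0.288, "dy": -0.404, "dz": -0.05, "wx": 0, "wy": 0, "wz": -73, "claw": 100},
  {"dx": -0.288, "dy": -0.404, "dz": -0.05, "wx": 0, "wy": 0, "wz": -73, "claw": 100},
  {"dx": -0.288, "dy": -0.404, "dz": -0.05, "wx": 0, "wy": 0, "wz": -73, "claw": 100},
  {"dx": -0.288, "dy": -0.404, "dz": -0.05, "wx": 0, "wy": 0, "wz": -73, "claw": 100},
  {"dx": -0.288, "dy": -0.404, "dz": -0.05, "wx": 0, "wy": 0, "wz": -73, "claw": 100},
  {"dx": -0.288, "dy": -0.404, "dz": -0.05, "wx": 0, "wy": 0, "wz": -73, "claw": 100},
  {"dx": -0.288, "dy": -0.404, "dz": -0.05, "wx": 0, "wy": 0, "wz": -73, "claw": 100},
])

```text
t: 2.75
eef_pos: [0.5, -0.251, 0.3003]
tcp_rot: [3.141, 0.005, -0.001]
wrist_force: [0.1, -1.8, -1.7]
finger_gap: 0.0854
```

Run:
```python
from d import *
s=robot.sense();print(s["t"],s["joint_pos"].round(2),s["eef_pos"])
R=tool(69,-30);g=np.array([.528,.1845,.0765]);delta(g-.12*R[:,2]+[0,0,.05],R)
```

```text
2.75 [ 0.79  0.28 -0.49  1.73  0.14  1.17  0.26] [ 0.49998512 -0.25097916  0.30025351]
d mm [  85.3 -413.8   69.5] w deg [ 26.3 -17.9 -67.2]
```

Request:
servo_tool([
  {"dx": 0.043, "dy": -0.207, "dz": 0.02, "wx": 13, "wy": -9, "wz": -33.5, "claw": 100},
  {"dx": 0.043, "dy": -0.207, "dz": 0.02, "wx": 13, "wy": -9, "wz": -33.5, "claw": 100},
  {"dx": 0.043, "dy": -0.207, "dz": 0.02, "wx": 13, "wy": -9, "wz": -33.5, "claw": 100},
  {"dx": 0.043, "dy": -0.207, "dz": 0.02, "wx": 13, "wy": -9, "wz": -33.5, "claw": 100},
  {"dx": 0.085, "dy": -0.414, "dz": 0.07, "wx": 26, "wy": -18, "wz": -67, "claw": 100},
  {"dx": 0.085, "dy": -0.414, "dz": 0.07, "wx": 26, "wy": -18, "wz": -67, "claw": 100},
  {"dx": 0.085, "dy": -0.414, "dz": 0.07, "wx": 26, "wy": -18, "wz": -67, "claw": 100},
  {"dx": 0.085, "dy": -0.414, "dz": 0.07, "wx": 26, "wy": -18, "wz": -67, "claw": 100},
  {"dx": 0.085, "dy": -0.414, "dz": 0.07, "wx": 26, "wy": -18, "wz": -67, "claw": 100},
  {"dx": 0.085, "dy": -0.414, "dz": 0.07, "wx": 26, "wy": -18, "wz": -67, "claw": 100},
  {"dx": 0.085, "dy": -0.414, "dz": 0.07, "wx": 26, "wy": -18, "wz": -67, "claw": 100},
  {"dx": 0.085, "dy": -0.414, "dz": 0.07, "wx": 26, "wy": -18, "wz": -67, "claw": 100},
])

```text
t: 4.25
eef_pos: [0.5841, 0.1617, 0.2304]
tcp_rot: [-2.219, -1.515, 0.408]
wrist_force: [0.5, 0.1, 0.1]
finger_gap: 0.0855
```

Run:
```python
from d import *
s=robot.sense();print(s["t"],s["joint_pos"].round(2),s["eef_pos"],np.linalg.norm(s["joint_vel"]))
R=tool(69,-30);g=np.array([.528,.1845,.0765]);delta(g-.12*R[:,2]+[0,0,.05],R);delta(g-.07*R[:,2],R);delta(g,R)
im=vision.grab_frame("scene");cv2.imwrite("pics/s2.png",cv2.resize(im[100:280,120:420,::-1],(780,468),interpolation=cv2.INTER_CUBIC))
```

```text
4.25 [ 0.28  0.74 -0.83  1.42  0.14  1.54  0.67] [0.58408374 0.16166281 0.23040035] 0.010202653862380808
d mm [ 1.2 -0.5  0.2] w deg [ 0.3  0.1 -0.4]
d mm [ 1.5 24.1 93.7] w deg [ 0.3  0.1 -0.4]
d mm [  1.7  23.7 163.7] w deg [ 0.3  0.1 -0.4]
```

View pics/s2.png

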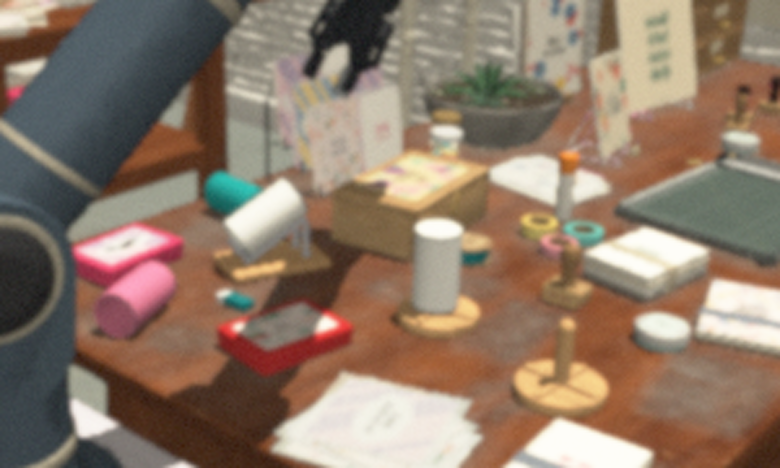

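The view shows the gripper at crop (345,60), above and behind the cradle, with the tumbler untouched at (265,220). I'll approach and grip now.

Request:
servo_tool([
  {"dx": 0.0015, "dy": 0.012, "dz": 0.047, "wx": 0.3, "wz": -0.4, "claw": 100},
  {"dx": 0.0015, "dy": 0.024, "dz": 0.094, "wx": 0.3, "wz": -0.4, "claw": 100},
  {"dx": 0.0015, "dy": 0.024, "dz": 0.11, "wx": 0.3, "wz": -0.4, "claw": 100},
  {"dx": 0.0015, "dy": 0.024, "dz": 0.13, "wx": 0.3, "wz": -0.4, "claw": 100},
  {"dx": 0.0015, "dy": 0.024, "dz": 0.15, "wx": 0.3, "wz": -0.4, "claw": 100},
  {"dx": 0.0015, "dy": 0.024, "dz": 0.164, "wx": 0.3, "wz": -0.4, "claw": 100},
  {"dx": 0.0015, "dy": 0.024, "dz": 0.164, "wx": 0.3, "wz": -0.4, "claw": 100},
  {"dx": 0.0015, "dy": 0.024, "dz": 0.164, "wx": 0.3, "wz": -0.4, "claw": 100},
])

```text
invalid input at $.moves[0]: expected keys dx, dy, dz, wx, wy, wz, claw
```

Run:
```python
from d import *
s=robot.sense();print(s["t"],s["joint_pos"].round(2),s["eef_pos"],s["wrist_force"].round(1))
R=tool(69,-30);g=np.array([.528,.1845,.0765]);delta(g,R)
a=vision.grab_frame("scene")[140:220,170:290,::-1];b=vision.grab_frame("top")[140:230,130:265,::-1]
cv2.imwrite("pics/s3.png",np.hstack([cv2.resize(x,(400,267),interpolation=cv2.INTER_CUBIC) for x in(a,b)]))
```

```text
4.3 [ 0.28  0.74 -0.83  1.42  0.14  1.54  0.67] [0.58397655 0.16205384 0.23035055] [-0.2 -0.6  0.8]
d mm [  1.3  23.9 163.5] w deg [ 0.3  0.1 -0.4]
```

View pics/s3.png

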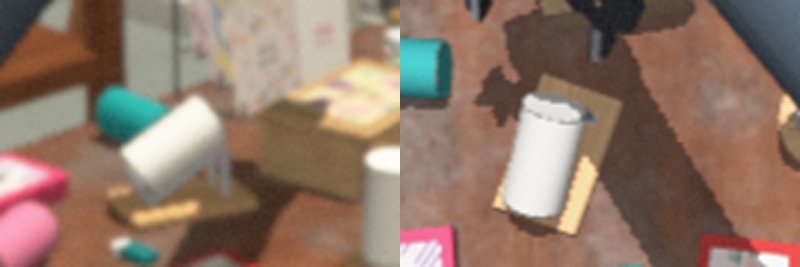

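The call was refused because the rows lacked "wy". The pictures show the gripper still above and the tumbler in place, so I'll send it again.

Request:
servo_tool([
  {"dx": 0.0015, "dy": 0.012, "dz": 0.047, "wx": 0.3, "wy": 0, "wz": -0.4, "claw": 100},
  {"dx": 0.0015, "dy": 0.024, "dz": 0.094, "wx": 0.3, "wy": 0, "wz": -0.4, "claw": 100},
  {"dx": 0.0015, "dy": 0.024, "dz": 0.11, "wx": 0.3, "wy": 0, "wz": -0.4, "claw": 100},
  {"dx": 0.0015, "dy": 0.024, "dz": 0.13, "wx": 0.3, "wy": 0, "wz": -0.4, "claw": 100},
  {"dx": 0.0015, "dy": 0.024, "dz": 0.15, "wx": 0.3, "wy": 0, "wz": -0.4, "claw": 100},
  {"dx": 0.0015, "dy": 0.024, "dz": 0.164, "wx": 0.3, "wy": 0, "wz": -0.4, "claw": 100},
  {"dx": 0.0015, "dy": 0.024, "dz": 0.164, "wx": 0.3, "wy": 0, "wz": -0.4, "claw": 100},
  {"dx": 0.0015, "dy": 0.024, "dz": 0.164, "wx": 0.3, "wy": 0, "wz": -0.4, "claw": 100},
])

```text
t: 5.4
eef_pos: [0.5286, 0.1855, 0.0768]
tcp_rot: [-2.208, -1.521, 0.407]
wrist_force: [0.3, 1.1, 0.4]
finger_gap: 0.0855
```

Run:
```python
from d import *
s=robot.sense();print(s["t"],s["joint_pos"].round(2),s["eef_pos"],s["wrist_force"].round(1))
R=tool(69,-30);g=np.array([.528,.1845,.0765]);delta(g,R)
a=vision.grab_frame("scene")[140:220,170:290,::-1];b=vision.grab_frame("top")[140:230,130:265,::-1]
cv2.imwrite("pics/s4.png",np.hstack([cv2.resize(x,(400,267),interpolation=cv2.INTER_CUBIC) for x in(a,b)]))
```

```text
5.4 [ 0.25  0.85 -0.8   1.66  0.2   1.22  0.64] [0.52859158 0.1854626  0.07677355] [0.3 1.1 0.4]
d mm [-1.1 -0.   0.3] w deg [0.  0.  0.1]
```

View pics/s4.png

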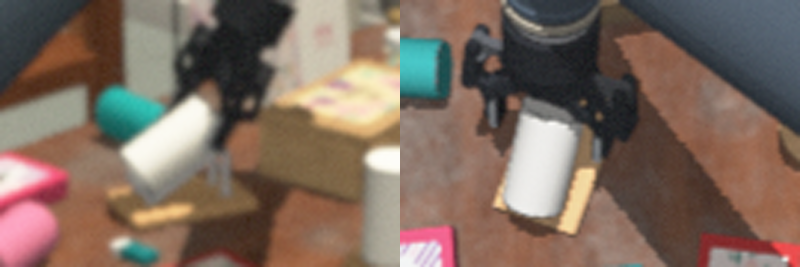

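The jaws straddle the tumbler's upper half. In the top crop the fingertips are near (493,112) and (598,150), with the tumbler axis between them at about (548,135). Now closing.

Request:
servo_tool([
  {"dx": 0, "dy": 0, "dz": 0, "wx": 0, "wy": 0, "wz": 0, "claw": 55},
  {"dx": 0, "dy": 0, "dz": 0, "wx": 0, "wy": 0, "wz": 0, "claw": 45},
  {"dx": 0, "dy": 0, "dz": 0, "wx": 0, "wy": 0, "wz": 0, "claw": 45},
  {"dx": 0, "dy": 0, "dz": 0, "wx": 0, "wy": 0, "wz": 0, "claw": 45},
  {"dx": 0, "dy": 0, "dz": 0, "wx": 0, "wy": 0, "wz": 0, "claw": 45},
  {"dx": 0, "dy": 0, "dz": 0, "wx": 0, "wy": 0, "wz": 0, "claw": 45},
  {"dx": 0, "dy": 0, "dz": 0, "wx": 0, "wy": 0, "wz": 0, "claw": 45},
  {"dx": 0, "dy": 0, "dz": 0, "wx": 0, "wy": 0, "wz": 0, "claw": 45},
], newtons=40)

```text
t: 6.5
eef_pos: [0.529, 0.1855, 0.0772]
tcp_rot: [-2.209, -1.521, 0.406]
wrist_force: [2.3, -1.2, 5.7]
finger_gap: 0.0543
```

Request:
servo_tool([
  {"dx": 0, "dy": -0.005, "dz": -0.009, "wx": 0, "wy": 0, "wz": 0, "claw": 45},
  {"dx": 0, "dy": -0.01, "dz": -0.017, "wx": 0, "wy": 0, "wz": 0, "claw": 45},
  {"dx": 0, "dy": -0.02, "dz": -0.035, "wx": 0, "wy": 0, "wz": 0, "claw": 45},
  {"dx": 0, "dy": -0.035, "dz": -0.061, "wx": 0, "wy": 0, "wz": 0, "claw": 45},
  {"dx": 0, "dy": -0.05, "dz": -0.087, "wx": 0, "wy": 0, "wz": 0, "claw": 45},
  {"dx": 0, "dy": -0.065, "dz": -0.113, "wx": 0, "wy": 0, "wz": 0, "claw": 45},
  {"dx": 0, "dy": -0.08, "dz": -0.139, "wx": 0, "wy": 0, "wz": 0, "claw": 45},
  {"dx": 0, "dy": -0.095, "dz": -0.165, "wx": 0, "wy": 0, "wz": 0, "claw": 45},
  {"dx": 0, "dy": -0.1, "dz": -0.173, "wx": 0, "wy": 0, "wz": 0, "claw": 45},
  {"dx": 0, "dy": -0.1, "dz": -0.173, "wx": 0, "wy": 0, "wz": 0, "claw": 45},
  {"dx": 0, "dy": -0.1, "dz": -0.173, "wx": 0, "wy": 0, "wz": 0, "claw": 45},
])

```text
t: 7.88
eef_pos: [0.5283, 0.185, 0.2759]
tcp_rot: [-2.209, -1.52, 0.409]
wrist_force: [0.3, -0.7, -1.5]
finger_gap: 0.0539
```

Run:
```python
from d import *
s=robot.sense();print(s["t"],s["joint_pos"].round(2),s["eef_pos"],s["wrist_force"].round(1),s["finger_gap"])
R=tool(69,30)
delta([.494+.0,-.2555,.28],R); delta([.54,.02,.29],tool(69,0))
a=vision.grab_frame("scene")[80:240,150:390,::-1]
cv2.imwrite("pics/s5.png",cv2.resize(a,(600,400),interpolation=cv2.INTER_CUBIC))
```

```text
7.875 [ 0.3   0.64 -0.89  1.51  0.07  1.54  0.63] [0.52827836 0.18499024 0.27590335] [ 0.3 -0.7 -1.5] 0.053897231030142614
d mm [-423.7  106.6  -65.9] w deg [-60.    0.    0.1]
d mm [-149.9   53.5  -47. ] w deg [-30.    0.1   0.1]
```

View pics/s5.png

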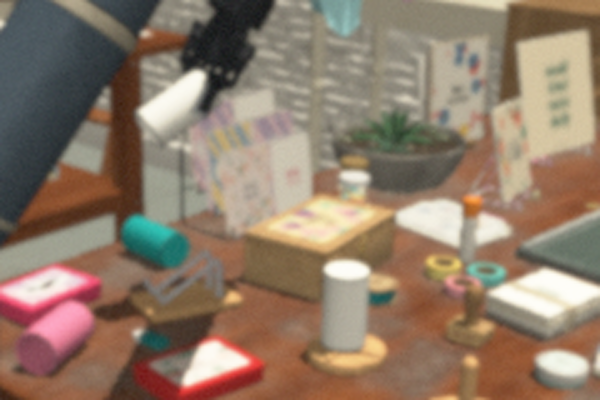

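The tumbler is lifted clear, held at (172,105) in the crop; the cradle is empty and the other tumbler still stands at (345,305). Now the turn and transfer.

Request:
servo_tool([
  {"dx": -0.02, "dy": 0.005, "dz": -0.004, "wx": -4, "wy": 0, "wz": 0, "claw": 45},
  {"dx": -0.05, "dy": 0.013, "dz": -0.009, "wx": -8, "wy": 0, "wz": 0, "claw": 45},
  {"dx": -0.09, "dy": 0.023, "dz": -0.015, "wx": -14, "wy": 0, "wz": 0, "claw": 45},
  {"dx": -0.13, "dy": 0.033, "dz": -0.021, "wx": -20, "wy": 0, "wz": 0, "claw": 45},
  {"dx": -0.17, "dy": 0.043, "dz": -0.027, "wx": -26, "wy": 0, "wz": 0, "claw": 45},
  {"dx": -0.21, "dy": 0.053, "dz": -0.033, "wx": -32, "wy": 0, "wz": 0, "claw": 45},
  {"dx": -0.25, "dy": 0.063, "dz": -0.039, "wx": -38, "wy": 0, "wz": 0, "claw": 45},
  {"dx": -0.29, "dy": 0.073, "dz": -0.045, "wx": -44, "wy": 0, "wz": 0, "claw": 45},
  {"dx": -0.33, "dy": 0.083, "dz": -0.051, "wx": -50, "wy": 0, "wz": 0, "claw": 45},
  {"dx": -0.37, "dy": 0.093, "dz": -0.057, "wx": -56, "wy": 0, "wz": 0, "claw": 45},
  {"dx": -0.4, "dy": 0.1, "dz": -0.062, "wx": -60, "wy": 0, "wz": 0, "claw": 45},
  {"dx": -0.424, "dy": 0.107, "dz": -0.066, "wx": -60, "wy": 0, "wz": 0, "claw": 45},
  {"dx": -0.424, "dy": 0.107, "dz": -0.066, "wx": -60, "wy": 0, "wz": 0, "claw": 45},
  {"dx": -0.424, "dy": 0.107, "dz": -0.066, "wx": -60, "wy": 0, "wz": 0, "claw": 45},
  {"dx": -0.424, "dy": 0.107, "dz": -0.066, "wx": -60, "wy": 0, "wz": 0, "claw": 45},
  {"dx": -0.424, "dy": 0.107, "dz": -0.066, "wx": -60, "wy": 0, "wz": 0, "claw": 45},
])

```text
t: 9.93
eef_pos: [0.4946, -0.2548, 0.2797]
tcp_rot: [2.208, 1.523, 0.406]
wrist_force: [0.3, -0.2, -1.4]
finger_gap: 0.0537
```

Run:
```python
from fit import *; from d import *
s=robot.sense();print(s["t"],s["joint_pos"].round(2),s["eef_pos"],s["wrist_force"].round(1),s["finger_gap"])
p=s["eef_pos"];delta([.494,-.2555,.28],tool(69,30))
c=p-[0,0,.02];M={}
for n in("scene","top"):
    q=proj(n,c)[0];vision.grab_frame(n);Rg=vision.regions_of("tumbler_center",n)
    d=min(Rg,key=lambda d:np.hypot(*(np.array(d["point"])-q)));M[n]=d["mask"].astype(np.float32);print(n,q,d["point"],d["conf"],d["mask"].sum())
# scene only (top is occluded by the gripper): fit centre in image plane + 2 tilts
ax=lambda x:np.array([x[-2],x[-1],-1])/np.linalg.norm([x[-2],x[-1],-1])
x,sc=fit({"scene":M["scene"]},[c[0],c[1],c[2],0,0],lambda n,x:hull(n,x[:3],ax(x)),[.01,.01,.01,.1,.1]);print("scene",x.round(4),sc,p)
im=vision.grab_frame("scene")[:,:,::-1];im2=vision.grab_frame("top")[:,:,::-1]
def crop(n,im):
    u,v,w,h=(250,90,150,150) if n=="scene" else (270,110,150,150);k=400/w
    o=cv2.resize(im[v:v+h,u:u+w],(400,400),interpolation=cv2.INTER_CUBIC)
    cv2.polylines(o,[((hull(n,c,np.array([0,0,-1.])).reshape(-1,2)+.5-[u,v])*k).astype(np.int32)],True,(0,0,255),1);return o
cv2.imwrite("pics/s6.png",np.hstack([crop("scene",im),crop("top",im2)]))
```

```text
9.925 [ 1.16  0.11 -0.79  2.09  0.13  0.46  1.5 ] [ 0.49457485 -0.25484282  0.27970358] [ 0.3 -0.2 -1.4] 0.05374909375900885
d mm [-0.8 -0.1 -0.4] w deg [-0.1 -0.   0.2]
scene [344.51782044 159.58393882] [209.9, 174.7] 0.9 380
top [375.48327178 181.17242265] [380.1, 174.7] 0.83 399
scene [ 0.4946 -0.2548  0.2597  0.      0.    ] 0.0 [ 0.49457485 -0.25484282  0.27970358]
```

View pics/s6.png

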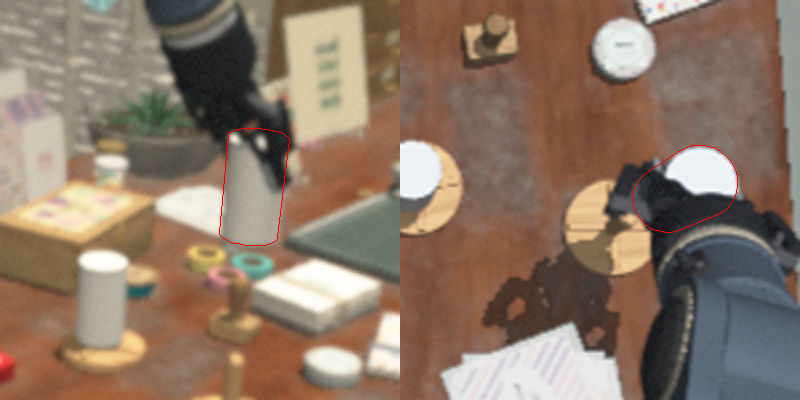

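The tumbler is mouth-down at (255,185) in the scene crop and matches the predicted outline. In the top crop its bottom disc is at (703,175). Lowering over the peg now.

Request:
servo_tool([
  {"dx": -0.001, "dy": -0.01, "dz": 0.017, "wx": 0, "wy": 0, "wz": 0, "claw": 45},
  {"dx": -0.001, "dy": -0.02, "dz": 0.035, "wx": 0, "wy": 0, "wz": 0, "claw": 45},
  {"dx": -0.001, "dy": -0.03, "dz": 0.052, "wx": 0, "wy": 0, "wz": 0, "claw": 45},
  {"dx": -0.001, "dy": -0.04, "dz": 0.069, "wx": 0, "wy": 0, "wz": 0, "claw": 45},
  {"dx": -0.001, "dy": -0.05, "dz": 0.087, "wx": 0, "wy": 0, "wz": 0, "claw": 45},
  {"dx": -0.001, "dy": -0.055, "dz": 0.095, "wx": 0, "wy": 0, "wz": 0, "claw": 45},
  {"dx": -0.001, "dy": -0.055, "dz": 0.095, "wx": 0, "wy": 0, "wz": 0, "claw": 45},
])

```text
t: 11.1
eef_pos: [0.4934, -0.2564, 0.1692]
tcp_rot: [2.21, 1.522, 0.405]
wrist_force: [0.6, -0.0, -0.8]
finger_gap: 0.054
```

Run:
```python
from fit import *; from d import *
s=robot.sense();p=s["eef_pos"];print(s["t"],p,s["wrist_force"].round(1));delta([.494,-.2555,.17],tool(69,30))
c=p-[0,0,.02]
def crop(n,im):
    u,v,w,h=(270,130,140,140) if n=="scene" else (280,120,140,140);k=400/w
    o=cv2.resize(im[v:v+h,u:u+w],(400,400),interpolation=cv2.INTER_CUBIC)
    cv2.polylines(o,[((hull(n,c,np.array([0,0,-1.])).reshape(-1,2)+.5-[u,v])*k).astype(np.int32)],True,(0,0,255),1);return o
cv2.imwrite("pics/s7.png",np.hstack([crop(n,vision.grab_frame(n)[:,:,::-1]) for n in("scene","top")]))
```

```text
11.1 [ 0.49344405 -0.25642898  0.16915742] [ 0.6 -0.  -0.8]
d mm [ 1.1  0.6 -0.6] w deg [-0.1 -0.   0.1]
```

View pics/s7.png

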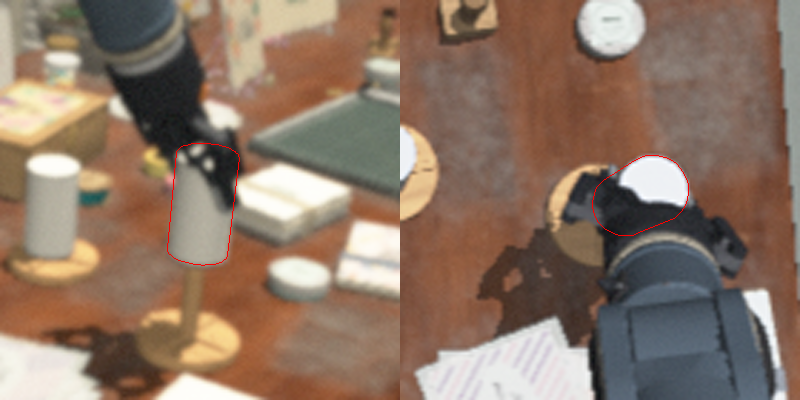

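The tumbler hangs right over the peg: rim centre at (198,262) in the scene crop, peg below at (191,305), both on one line. Continuing down.

Request:
servo_tool([
  {"dx": 0.0005, "dy": -0.005, "dz": 0.0087, "wx": 0, "wy": 0, "wz": 0, "claw": 45},
  {"dx": 0.0005, "dy": -0.01, "dz": 0.0173, "wx": 0, "wy": 0, "wz": 0, "claw": 45},
  {"dx": 0.0005, "dy": -0.015, "dz": 0.026, "wx": 0, "wy": 0, "wz": 0, "claw": 45},
  {"dx": 0.0005, "dy": -0.02, "dz": 0.0346, "wx": 0, "wy": 0, "wz": 0, "claw": 45},
  {"dx": 0.0005, "dy": -0.025, "dz": 0.0433, "wx": 0, "wy": 0, "wz": 0, "claw": 45},
  {"dx": 0.0005, "dy": -0.03, "dz": 0.052, "wx": 0, "wy": 0, "wz": 0, "claw": 45},
  {"dx": 0.0005, "dy": -0.035, "dz": 0.0606, "wx": 0, "wy": 0, "wz": 0, "claw": 45},
  {"dx": 0.0005, "dy": -0.0375, "dz": 0.065, "wx": 0, "wy": 0, "wz": 0, "claw": 45},
  {"dx": 0.0005, "dy": -0.0375, "dz": 0.065, "wx": 0, "wy": 0, "wz": 0, "claw": 45},
])

```text
t: 12.32
eef_pos: [0.4947, -0.2568, 0.0958]
tcp_rot: [2.208, 1.519, 0.407]
wrist_force: [0.5, 0.4, -1.3]
finger_gap: 0.0543
```

Request:
servo_tool([
  {"dx": 0, "dy": -0.001, "dz": 0.0017, "wx": 0, "wy": 0, "wz": 0, "claw": 45},
  {"dx": 0, "dy": -0.002, "dz": 0.0035, "wx": 0, "wy": 0, "wz": 0, "claw": 45},
  {"dx": 0, "dy": -0.003, "dz": 0.0052, "wx": 0, "wy": 0, "wz": 0, "claw": 45},
  {"dx": 0, "dy": -0.0038, "dz": 0.0065, "wx": 0, "wy": 0, "wz": 0, "claw": 45},
  {"dx": 0, "dy": -0.0038, "dz": 0.0065, "wx": 0, "wy": 0, "wz": 0, "claw": 45},
])

```text
t: 12.95
eef_pos: [0.4945, -0.2567, 0.088]
tcp_rot: [2.208, 1.52, 0.407]
wrist_force: [-0.6, 0.6, -0.4]
finger_gap: 0.0539
```

Request:
servo_tool([
  {"dx": 0, "dy": -0.0005, "dz": 0.0009, "wx": 0, "wy": 0, "wz": 0, "claw": 45},
  {"dx": 0, "dy": -0.001, "dz": 0.0017, "wx": 0, "wy": 0, "wz": 0, "claw": 45},
  {"dx": 0, "dy": -0.001, "dz": 0.0017, "wx": 0, "wy": 0, "wz": 0, "claw": 45},
])

```text
t: 13.32
eef_pos: [0.4952, -0.2568, 0.0876]
tcp_rot: [2.205, 1.519, 0.408]
wrist_force: [-6.8, 2.7, 14.7]
finger_gap: 0.0539
```

Contact with the base at 15 N. I'll ease off a little, then open.

Request:
servo_tool([
  {"dx": 0, "dy": 0.0005, "dz": -0.0009, "wx": 0, "wy": 0, "wz": 0, "claw": 45},
  {"dx": 0, "dy": 0.0005, "dz": -0.0009, "wx": 0, "wy": 0, "wz": 0, "claw": 45},
  {"dx": 0, "dy": 0.0005, "dz": -0.0009, "wx": 0, "wy": 0, "wz": 0, "claw": 45},
], newtons=20)

```text
t: 13.7
eef_pos: [0.4951, -0.2568, 0.0884]
tcp_rot: [2.205, 1.519, 0.408]
wrist_force: [0.7, -0.5, -1.4]
finger_gap: 0.054
```

Request:
servo_tool([
  {"dx": 0, "dy": 0, "dz": 0, "wx": 0, "wy": 0, "wz": 0, "claw": 70},
  {"dx": 0, "dy": 0, "dz": 0, "wx": 0, "wy": 0, "wz": 0, "claw": 80},
  {"dx": 0, "dy": 0, "dz": 0, "wx": 0, "wy": 0, "wz": 0, "claw": 90},
  {"dx": 0, "dy": 0, "dz": 0, "wx": 0, "wy": 0, "wz": 0, "claw": 100},
  {"dx": 0, "dy": 0, "dz": 0, "wx": 0, "wy": 0, "wz": 0, "claw": 100},
  {"dx": 0, "dy": 0, "dz": 0, "wx": 0, "wy": 0, "wz": 0, "claw": 100},
  {"dx": 0, "dy": 0, "dz": 0, "wx": 0, "wy": 0, "wz": 0, "claw": 100},
])

```text
t: 14.58
eef_pos: [0.4951, -0.2568, 0.0884]
tcp_rot: [2.205, 1.519, 0.408]
wrist_force: [0.2, -0.0, 0.7]
finger_gap: 0.0852
```

Request:
servo_tool([
  {"dx": 0, "dy": 0, "dz": -0.01, "wx": 0, "wy": 0, "wz": 0, "claw": 100},
  {"dx": 0, "dy": 0, "dz": -0.03, "wx": 0, "wy": 0, "wz": 0, "claw": 100},
  {"dx": 0, "dy": 0, "dz": -0.06, "wx": 0, "wy": 0, "wz": 0, "claw": 100},
  {"dx": 0, "dy": 0, "dz": -0.1, "wx": 0, "wy": 0, "wz": 0, "claw": 100},
  {"dx": 0, "dy": 0, "dz": -0.14, "wx": 0, "wy": 0, "wz": 0, "claw": 100},
  {"dx": 0, "dy": 0.05, "dz": -0.17, "wx": 0, "wy": 0, "wz": 0, "claw": 100},
  {"dx": 0, "dy": 0.05, "dz": -0.2, "wx": 0, "wy": 0, "wz": 0, "claw": 100},
  {"dx": 0, "dy": 0.05, "dz": -0.2, "wx": 0, "wy": 0, "wz": 0, "claw": 100},
  {"dx": 0, "dy": 0.05, "dz": -0.2, "wx": 0, "wy": 0, "wz": 0, "claw": 100},
])

```text
t: 15.7
eef_pos: [0.4417, -0.2362, 0.287]
tcp_rot: [2.204, 1.518, 0.406]
wrist_force: [1.1, 0.9, -0.4]
finger_gap: 0.0854
```

Run:
```python
from fit import *; from d import *
s=robot.sense();print(s["t"],s["eef_pos"],s["wrist_force"].round(1),abs(s["joint_vel"]).max())
U=np.array([0,0,-1.]);M={}
for nm,c0 in(("tumbler",[.494,-.2555,.0655]),("other",[.5427,-.0537,.064])):
    M={}
    for n in("scene","top"):
        q=proj(n,c0)[0];m=pick("tumbler_center",n,q)
        if m.sum() and np.hypot(*(np.argwhere(m>0).mean(0)[::-1]-q))<15: M[n]=m
    print(nm,list(M),fit(M,c0,lambda n,x:hull(n,x,U),[.01,.01,.01]))
ims=[]
for n in("scene","top"):
    u,v,w,h=(260,160,140,110) if n=="scene" else (250,130,140,110);k=400/w;im=vision.grab_frame(n)[:,:,::-1]
    o=cv2.resize(im[v:v+h,u:u+w],(400,314),interpolation=cv2.INTER_CUBIC)
    cv2.polylines(o,[((hull(n,np.array([.494,-.2555,.0655]),U).reshape(-1,2)+.5-[u,v])*k).astype(np.int32)],True,(0,0,255),1);ims.append(o)
cv2.imwrite("pics/s8.png",np.hstack(ims))
```

```text
15.7 [ 0.4416947  -0.2361526   0.28695979] [ 1.1  0.9 -0.4] 1.2956009222964233
tumbler ['scene', 'top'] (array([ 0.4949327 , -0.25738694,  0.06370418]), np.float64(1.7088154554367065))
other [] (array([ 0.5427, -0.0537,  0.064 ]), np.float64(-0.0))
```

View pics/s8.png

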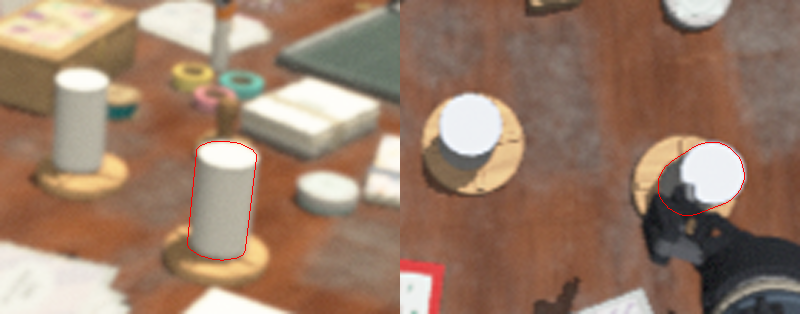

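The tumbler stands upright, fits the predicted outline at (222,200) and is clear of the gripper. The other tumbler is unchanged at (80,120). I'll let the arm settle, check once more and hand in.

Request:
servo_tool([
  {"dx": 0, "dy": 0, "dz": 0, "wx": 0, "wy": 0, "wz": 0, "claw": 100},
  {"dx": 0, "dy": 0, "dz": 0, "wx": 0, "wy": 0, "wz": 0, "claw": 100},
  {"dx": 0, "dy": 0, "dz": 0, "wx": 0, "wy": 0, "wz": 0, "claw": 100},
  {"dx": 0, "dy": 0, "dz": 0, "wx": 0, "wy": 0, "wz": 0, "claw": 100},
])

```text
t: 16.7
eef_pos: [0.4416, -0.2358, 0.286]
tcp_rot: [2.206, 1.52, 0.409]
wrist_force: [-0.1, 0.0, -0.2]
finger_gap: 0.0853
```

Run:
```python
from fit import *; from d import *
s=robot.sense();print(s["t"],s["eef_pos"],s["wrist_force"].round(1),abs(s["joint_vel"]).max())
O={n:pick("other_center",n,p) for n,p in(("scene",(288,202)),("top",(274,176)))}
print("other",fit(O,[.5427,-.0537,.064],lambda n,x:hull(n,x,np.array([0,0,-1.])),[.01,.01,.01]))
print(robot.sign_off())
```

```text
16.7 [ 0.44163303 -0.23584399  0.28603581] [-0.1  0.  -0.2] 0.0018530561876067076
other (array([ 0.54207888, -0.05418746,  0.06565865]), np.float64(1.9173874855041504))
the job is handed in; nothing more can be done
None
```

The tumbler is standing mouth-down over the bare peg with the gripper off it, and the job was handed in at about 17 s of the 42 s allowed. I pinched it by its sides in the upper half with 40 N and lifted it clear of the cradle. I then turned it 60° in transit and lowered it until the rim touched the base, pressing about 15 N at most. I eased off the pressure, opened the gripper and backed away.

Last checks:
- **Tumbler position:** the camera fit puts its centre at (0.495, -0.257, 0.064), within about 2 mm of the measured peg axis. That puts the rim about 16 mm above the table, within the 8–25 mm allowed.
- **Upright:** the picture matches the outline of an upright tumbler. I judged this by eye and did not measure the tilt.
- **Other tumbler:** it fits within about 2 mm of its starting position. One earlier lookup under the other label did not find it; the repeat under its own label did.
- **Arm:** clear of everything, at rest, with no force on the wrist.

One move call was refused for a missing key, which moved nothing; I sent it again. Contact also came about 2 mm higher than predicted, which is within the uncertainty of the grasp.

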